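# Clamp the copper lid in the engraver's chuck

### The job

Set the copper lid upright on the face plate of the open bench chuck, between its three jaws, and let go of it without dropping it. Then turn the chuck's sleeve clockwise (seen from above) by one of its red pins until the three jaws have centred the lid and grip it firmly, and let go. Leave the steel lid and the blue lid where they are.

Things in the scene. Friction and masses are not known exactly. Their poses are not given: they have to be found in the camera images.
- copper_lid: The lid to clamp: copper with a brass finial, 150 g. Same form for all three lids: flat-bottomed round lid, 64 mm diameter, straight rim 10 mm high, low dome to 22 mm, thin neck 10 mm wide, and on top a finial: an upright cylinder 18 mm in diameter from 34 to 56 mm above the underside, with a small ball up to 63 mm. Origin: centre of the underside, z up.
- steel_lid: Bystander: polished steel lid with dark finial. Same form and size as the copper lid; origin at the centre of its underside.
- blue_lid: Bystander: blue enamelled lid with steel finial. Same form and size as the copper lid; origin at the centre of its underside.
- plate (a point): Centre of the chuck's round dark face plate (124 mm diameter), on its top surface, 55 mm above the table; z up along the chuck's axis. The chuck is fixed to the table. Its three jaws stand on the plate, 14 mm high, 120 degrees apart, the first along this point's +x.
- jaw0: Jaw along the plate's +x (at 0 degrees): steel block 20 mm wide, 14 mm high, with a smooth brass face. The body's origin lies on the chuck's axis at the plate's top when fully open, and moves towards -x of the plate as it closes. Inner face 44 mm from the axis when fully open.
- jaw1: The same jaw at +120 degrees (counter-clockwise from above).
- jaw2: The same jaw at +240 degrees.
- sleeve (a joint): Turn of the chuck's knurled aluminium sleeve (rad), 0 fully open to 1.75 fully closed, growing clockwise seen from above. All jaws move together: inner faces at 44 mm - 8 mm x angle from the axis, so they meet a 64 mm lid near 1.5. The sleeve is stiff (about 0.3 N m) and stays where it is left.
- pin0 (a point): Centre of the top of an upright red pin on the sleeve: 14 mm diameter, top 95 mm above the table, free for 53 mm below the top (down to its lug), 88 mm from the chuck's axis. It goes round with the sleeve. At sleeve 0 it lies at +60 degrees from the plate's x axis.
- pin1 (a point): The same: red pin at +180 degrees at sleeve 0.
- pin2 (a point): The same: red pin at +300 degrees at sleeve 0.
Not all that is in view belongs to the job. Leave any green look-alike of the part that bears plate alone.

How it is judged (in metres and radians):
On the way, in this order (a step that is already met when the one before it is completed fails the run):
1. the copper lid stands flat on the face plate between the open jaws, let go (z of copper_lid in the frame of plate between -0.003 and 0.003 m and angle between copper_lid's own z axis and vertical below 0.06 rad and contact force between the fingers and copper_lid below 0.05 N and horizontal distance between copper_lid and plate below 0.014 m and value of joint sleeve below 0.8 rad and linear speed of copper_lid below 0.03 m/s), for 0.2 s.
2. the sleeve is turned and all three jaws grip the lid (z of copper_lid in the frame of plate between -0.003 and 0.003 m and angle between copper_lid's own z axis and vertical below 0.06 rad and horizontal distance between copper_lid and plate below 0.003 m and value of joint sleeve above 1.3 rad and contact force between each of jaw0, jaw1, jaw2 and copper_lid above 2 N), for 0.2 s.
At the end, for the whole second after the job is handed in: The copper lid rests flat on the face plate (underside within 3 mm of the plate, tilt under 0.06 rad), within 3 mm of the chuck's axis, the sleeve is turned past 1.3 rad, each of the three jaws presses on the lid with more than 2 N, and the lid and the sleeve are at rest (all of step 2 and contact force between the fingers and copper_lid below 0.05 N and linear speed of copper_lid below 0.01 m/s and velocity of joint sleeve between -0.05 and 0.05 rad/s); the robot touches nothing.
It fails at once if the steel lid is shifted by more than 20 mm (distance of steel_lid from where it was at the start of the episode above 0.02 m).
It fails at once if the blue lid is shifted by more than 20 mm (distance of blue_lid from where it was at the start of the episode above 0.02 m).
It fails at once if the copper lid is dropped (faster than 0.6 m/s while not held) (linear speed of copper_lid above 0.6 m/s and contact force between the fingers and copper_lid below 0.05 N).
It also fails if it takes over 51 s, if anything falls off the work surface, if the arm or the gripper's body presses on something with over 40 N, if the wrist force passes 120 N, or if a joint passes its speed limit or range.

### The arm

A 6-joint arm with a two-finger parallel gripper is mounted at the origin on the work surface. World frame = base frame: x ahead of the robot, y to its left, z up, the work surface at z = 0. Lengths are in mm, angles in rad, forces in N, time in s.
With the tool pointing down it reaches from about 425 to 950 mm from the base axis. Payload 3.5 kg.
Tool frame: the origin (TCP) lies midway between the tips of the shut fingers; the grasp point (between the pads) lies 19 mm behind it; x points along the fingers, y is the direction in which the jaws open and shut, and the axes are right-handed (so a half turn about x gives the same grasp; the last joint's range is limited). The gripper opens to 85 mm and grips with 20 to 120 N. Pads are 22 mm wide; open, the fingers measure 114 mm over their backs; the gripper's body (76 mm by 85 mm) begins 54 mm behind the grasp point. The pads swing forward as they close: fully open they stand 13 mm farther back than shut.
Start: joints at [0.974, 0.286, 1.577, -0, 1.279, -0.15], TCP at [291.618, 608.74, 231.325] pointing down, gripper open.
Joint ranges: [-2.77, 2.77], [-0.9, 2.22], [0.21, 2.48], [-1.53, 4.67], [0.24, 2.81], [-2.84, 2.84]. Speed limits (rad/s): [2.79, 2.79, 3.14, 3.14, 3.14, 3.14].

### API

Orientations are given as a unit quaternion [w, x, y, z].
In Python, from cell import monitor, eyes, manip gives the robot as it stands. The module is installed in compiled form; this text tells all that it offers.
- The arm moves only by the shell command python3 -m crank 'ROWS'. ROWS is JSON, a list of rows, each a list of 7 numbers: the opening, from 0 (shut) to 1 (fully open), then the shift along the tool's x, y, z in cm, then the turn, a rotation vector about the tool's x, y, z in degrees. A call has exactly 8 rows; each row is the pose to reach, as a shift and turn from the pose measured when the call began, along the tool's axes at that moment; what a row does not reach only later rows make up. A row lasts 1/12 s, in which the tool goes at most 41.7 mm and 7.16 degrees, less where a joint would pass 70% of its speed; a pose out of reach is approached as far as the arm can. A call with a gripper value outside its range is refused whole. The fingers move at their own pace and stop on an object; the grip force is fixed at half the most. Time passes only in rows, so rows that repeat a pose let the fingers close, or fill a call up. It gives the time, the measured TCP pose, the force and the opening at its end, in the units of the state.
- monitor.observe(): the state, without advancing time (a new reading comes with each control period).
- eyes.read_camera(name): name is "scene" or "top" or "wrist"; returns the picture (400x640x3 uint8, red, green, blue); there is no depth.
- eyes.camera_info(name): a dict with "mtx" (3x3 intrinsics, pixels), "xyz" and "orientation" of the camera in the world. Camera axes: x right, y down, z forward; pixel columns grow to the right and rows downward; lengths in mm; the calibration is good to about 2 mm. A picture is of the moment at which its call begins: read the wrist's pose just before it. camera_info takes no time and is no camera call; for the wrist camera it gives the pose at the moment of the call.
- manip.finish_job(): hands the job in, once; it reports no verdict.
The state is a dict: "time": time; "joints": joint angles; "joint_velocities": joint speeds; "joint_efforts": joint torques, N m; "tcp_pos": TCP position; "tool_rot": TCP orientation; "force": force on the tool from outside, world axes, zero at the start; "ft_torque": the same for the moment, N m; "finger_gap": finger opening in mm.
Only numpy, scipy, OpenCV 4.12 (cv2) and the standard library are available. Lean on these libraries where they do the work, as an engineer would, in place of code of your own. Each camera call takes 0.05 s, during which the arm holds its last target. There are 200 camera calls.

## Working session

There is one attempt and no reset: what is moved stays moved. The work goes in short steps, Python scripts to look and compute and a shell command to move; the robot and the scene stay as the last step left them, time stands still between calls to the robot, and variables do not carry over. Pictures are saved under pics/ and viewed, about 8 in all and at most 12, crops included, and the job is handed in when it is done.

```bash
mkdir -p pics
cat > h.py <<'E'
import numpy as np, cv2
from scipy.spatial.transform import Rotation as R
from cell import monitor, eyes
def rot(q): return R.from_quat([q[1],q[2],q[3],q[0]]).as_matrix()
def shot(n,f=None):
    i=eyes.camera_info(n); im=eyes.read_camera(n)
    if f: cv2.imwrite('pics/'+f,im[...,::-1])
    return im,i
def ray(i,u,v):
    d=rot(i['orientation'])@np.linalg.solve(np.array(i['mtx'],float),[u,v,1.]); return np.array(i['xyz'],float),d
def onz(i,u,v,z):
    o,d=ray(i,u,v); return o+d*(z-o[2])/d[2]
def proj(i,p):
    q=np.array(i['mtx'],float)@(rot(i['orientation']).T@(np.array(p,float)-np.array(i['xyz'],float))); return q[:2]/q[2]
def totool(p):  # world point -> shift of TCP in tool axes, cm
    s=monitor.observe(); return rot(s['tool_rot']).T@(np.array(p,float)-np.array(s['tcp_pos']))/10
E
python3 - <<'E'
from h import *
for n in('scene','top'):
    im,i=shot(n,n+'0.png'); print(n,i['xyz'],i['orientation'],i['mtx'])
s=monitor.observe(); print(s['tcp_pos'],rot(s['tool_rot']).round(3),s['time'])
E
```

```text
scene [1356.96009076  -61.17120268  674.68908828] [-0.36099521  0.65576739  0.58632376 -0.30963856] [[482.79251318   0.         316.3786627 ]
 [  0.         482.79251318 196.87469619]
 [  0.           0.           1.        ]]
top [374.14638564  43.11452946 997.30329612] [-0.05206463  0.71158603 -0.69908283  0.04709332] [[444.68901127   0.         320.08550397]
 [  0.         444.68901127 211.63051196]
 [  0.           0.           1.        ]]
[291.27843283 608.2483269  230.06798946] [[-0.001  0.432  0.902]
 [-0.002  0.902 -0.432]
 [-1.    -0.002 -0.   ]] 0.1
```

View pics/scene0.png

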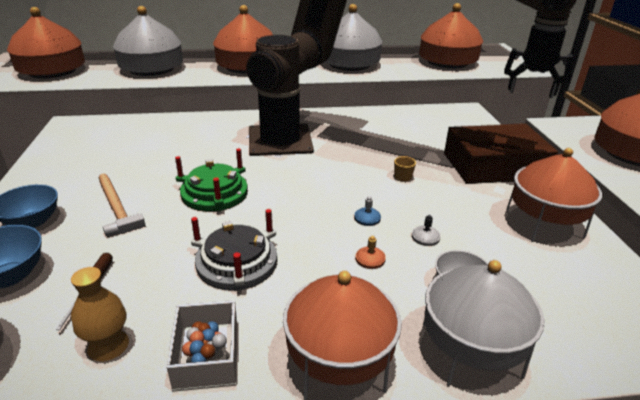

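View pics/top0.png

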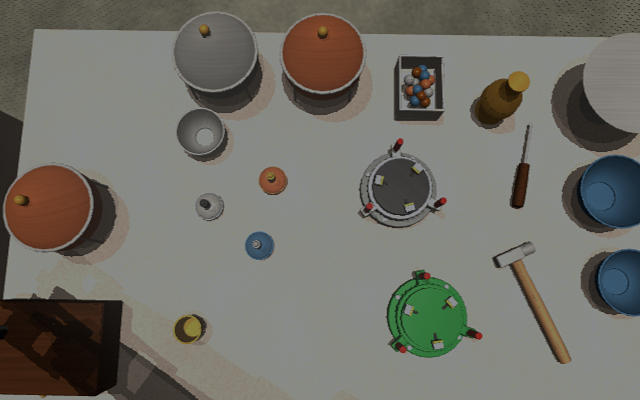

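```bash
cat > m.py <<'E'
from h import *
im=cv2.imread('pics/top0.png')[...,::-1]; i=eyes.camera_info('top')
hsv=cv2.cvtColor(np.ascontiguousarray(im),cv2.COLOR_RGB2HSV)
def blobs(mask,x0,y0,x1,y1,mn):
    m=np.zeros_like(mask); m[y0:y1,x0:x1]=mask[y0:y1,x0:x1]
    n,l,st,c=cv2.connectedComponentsWithStats(m)
    return [(c[k],st[k]) for k in range(1,n) if st[k][4]>=mn]
H,S,V=[hsv[...,k].astype(int) for k in range(3)]
cop=((H<16)&(S>110)&(V>80)).astype(np.uint8)
for c,st in blobs(cop,250,160,300,200,60): print('copper',c,st,onz(i,*c,10))
blu=((H>95)&(H<125)&(S>100)&(V>60)).astype(np.uint8)
for c,st in blobs(blu,235,225,285,265,60): print('blue',c,st,onz(i,*c,8))
print('steel',onz(i,209,207,10))
dark=((V<90)&(S<80)).astype(np.uint8)
for c,st in blobs(dark,365,150,440,225,300): print('plate',c,st,onz(i,*c,55))
red=(((H<8)|(H>172))&(S>150)&(V>60)).astype(np.uint8)
for c,st in blobs(red,355,130,455,220,8): print('pin',c,st,onz(i,*c,90))
brass=((H>15)&(H<35)&(S>60)&(V>120)).astype(np.uint8)
for c,st in blobs(brass,365,150,440,225,8): print('jaw',c,st,onz(i,*c,69))
print('axes px of z', proj(i,[600,0,0]),proj(i,[600,100,0]),proj(i,[700,0,0]))
a=cv2.resize(im[140:240,345:460],None,fx=4,fy=4); b=cv2.resize(im[150:250,235:310],None,fx=4,fy=4)
cv2.imwrite('pics/crop1.png',np.hstack([a,b])[...,::-1])
E
python3 m.py
```

```text
copper [272.40881764 180.33667335] [259 167  28  27 499] [583.30470447 160.67606267  10.        ]
blue [259.20689655 245.15618661] [246 232  27  28 493] [436.17827278 185.42658744   8.        ]
steel [519.75180464 301.32101756  10.        ]
plate [400.13963389 186.7556407 ] [ 372  158   58   58 2349] [ 564.32128455 -120.53460286   55.        ]
pin [399.69230769 141.23076923] [397 139   6   6  26] [ 654.84557669 -114.20160977   90.        ]
pin [442.78571429 200.5       ] [440 198   6   6  28] [ 529.85675133 -202.19606991   90.        ]
pin [368.8        205.73333333] [366 203   6   6  30] [516.29168428 -49.59341817  90.        ]
jaw [415.9 169.5] [413 167   6   6  10] [ 599.56591631 -151.96300893   69.        ]
jaw [381.22222222 180.11111111] [380 177   3   7   9] [575.21003256 -77.99723169  69.        ]
jaw [408.81818182 204.        ] [405 203   8   3  11] [ 524.73965404 -136.14119105   69.        ]
axes px of z [343.20365564 175.27006793] [299.57537124 174.551682  ] [343.67139812 133.1307136 ]
```

View pics/crop1.png

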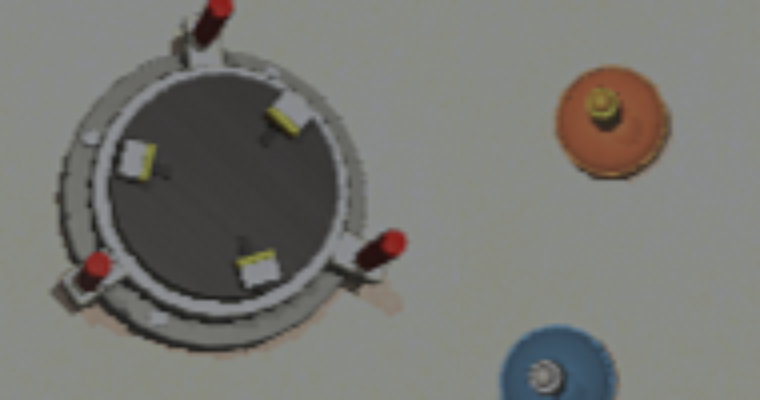

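The three small lids sit at top-view pixels: copper (272,180), blue (259,245) and steel (209,207). The other candidates are the big copper pots at (322,50) and (48,208). The small copper lid with the brass finial is the right one, and the crop confirms it. For the chuck, I choose the dark plate at (400,187) and leave the green look-alike at (430,315). The axis is about (566.7, -122), with the jaws 44 mm out and the pins 88 mm out, which matches the given sizes. The pins lie at 5°, 125° and 245°. Next I move above the lid.

```bash
python3 -m crank '[[1,1,-9,15,0,0,0],[1,2,-18,30,0,0,0],[1,3,-27.8,45.7,0,0,0],[1,3,-27.8,45.7,0,0,0],[1,3,-27.8,45.7,0,0,0],[1,3,-27.8,45.7,0,0,0],[1,3,-27.8,45.7,0,0,0],[1,3,-27.8,45.7,0,0,0]]'
python3 - <<'E'
from h import *
print(totool([583.3,160.7,200]), monitor.observe()['time'])
i=eyes.camera_info('top'); print(onz(i,270.5,175.75,60))
E
```

```text
time: 0.77
tcp_pos: [473.5, 327.9, 211.5]
tool_rot: [0.689, 0.156, 0.69, -0.157]
force: [0.7, 0.7, -1.2]
finger_gap: 85.5
[  1.16408911 -10.33700043  17.12619579] 0.7667
[582.72007242 159.17158863  60.        ]
```

```bash
python3 -m crank '[[1,1.2,-10.3,17.1,0,0,0],[1,1.2,-10.3,17.1,0,0,0],[1,1.2,-10.3,17.1,0,0,0],[1,1.2,-10.3,17.1,0,0,0],[1,1.2,-10.3,17.1,0,0,0],[1,1.2,-10.3,17.1,0,0,0],[1,1.2,-10.3,17.1,0,0,0],[1,1.2,-10.3,17.1,0,0,0]]'
python3 - <<'E'
from h import *
im,i=shot('wrist','w1.png'); print(i)
print(proj(i,[583.3,160.7,10]),proj(i,[583,160,60]))
E
```

```text
time: 1.43
tcp_pos: [582.7, 161.3, 199.0]
tool_rot: [0.689, 0.156, 0.691, -0.158]
force: [0.4, -0.0, 0.4]
finger_gap: 85.0
{'mtx': array([[315.43921402,   0.        , 321.52826264],
       [  0.        , 315.43921402, 197.93289767],
       [  0.        ,   0.        ,   1.        ]]), 'xyz': array([519.97150682, 191.9426677 , 341.05333529]), 'orientation': array([0.11843038, 0.83812822, 0.52756647, 0.07203441])}
[322.1367544  176.46475443] [321.17979408 187.8837323 ]
```

View pics/w1.png

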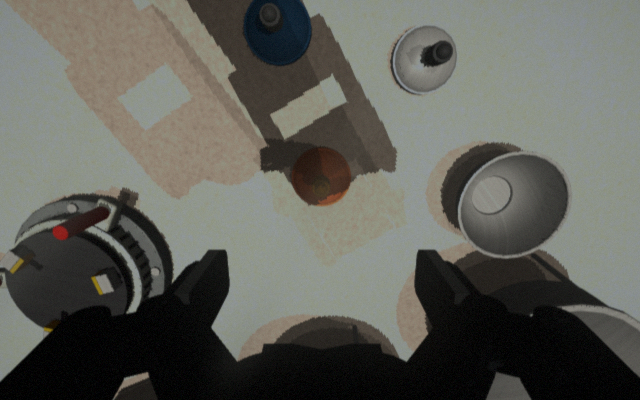

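The copper lid shows at (321,176) and the prediction was (322,176), so I can descend. The finial stands in the fingers' opening with nothing else close by.

```bash
python3 -m crank '[[0.7,4,-0.1,0,0,0,0],[0.7,8,-0.1,0,0,0,0],[0.7,11,-0.1,0,0,0,0],[0.7,13.5,-0.1,0,0,0,0],[0.7,15.5,-0.1,0,0,0,0],[0.7,17,-0.1,0,0,0,0],[0.7,17,-0.1,0,0,0,0],[0.7,17,-0.1,0,0,0,0]]'
python3 -m crank '[[0,0,0,0,0,0,0],[0,0,0,0,0,0,0],[0,0,0,0,0,0,0],[0,0,0,0,0,0,0],[0,0,0,0,0,0,0],[0,0,0,0,0,0,0],[0,0,0,0,0,0,0],[0,0,0,0,0,0,0]]'
```

```text
time: 2.15
tcp_pos: [580.2, 162.2, 28.6]
tool_rot: [0.688, 0.155, 0.691, -0.157]
force: [0.1, -0.3, 0.6]
finger_gap: 59.9
time: 2.82
tcp_pos: [581.0, 162.3, 30.2]
tool_rot: [0.689, 0.155, 0.691, -0.156]
force: [-2.2, -0.0, 6.9]
finger_gap: 15.8
```

```bash
python3 -m crank '[[0,-1,0,0,0,0,0],[0,-3,0,0,0,0,0],[0,-5,0,0,0,0,0],[0,-8,0,0,0,0,0],[0,-11,0,0,0,0,0],[0,-13,0,0,0,0,0],[0,-13,0,0,0,0,0],[0,-13,0,0,0,0,0]]'
python3 - <<'E'
from h import *
im,i=shot('scene'); s=monitor.observe(); u,v=proj(i,s['tcp_pos']).astype(int); print(u,v)
a=im[v-60:v+60,u-80:u+80]; 
w,j=shot('wrist')
cv2.imwrite('pics/l1.png',np.hstack([cv2.resize(a,(440,330)),cv2.resize(w[100:400,180:460],(308,330))])[...,::-1]); print(s['force'],s['finger_gap'],totool([566.7,-122,160]))
E
```

```text
time: 3.48
tcp_pos: [582.0, 162.5, 161.3]
tool_rot: [0.69, 0.155, 0.69, -0.156]
force: [-0.4, 1.2, -2.9]
finger_gap: 16.1
376 195
[ 0.18749695 -0.46274638 -2.59766952] 16.123266504305743 [ -0.16101478 -26.24159073  11.01031479]
```

View pics/l1.png

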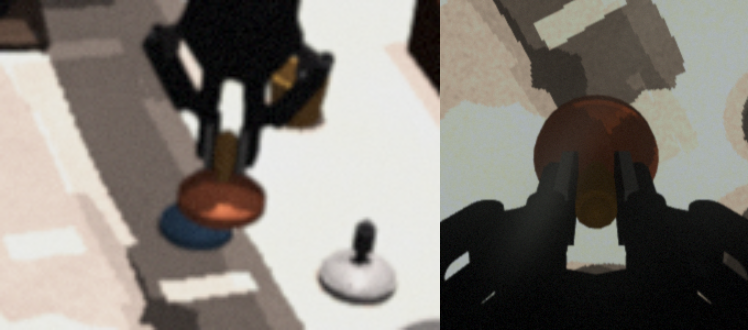

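The lid hangs upright in the grip by its finial (left picture, lid at about (221,198)). Next I move it above the chuck.

```bash
python3 -m crank '[[0,-0.4,-2,0.8,0,0,0],[0,-0.4,-5.5,2.3,0,0,0],[0,-0.4,-9.5,4,0,0,0],[0,-0.4,-13.5,5.7,0,0,0],[0,-0.4,-17.5,7.3,0,0,0],[0,-0.4,-21.5,9,0,0,0],[0,-0.4,-24.5,10.3,0,0,0],[0,-0.4,-26.2,11,0,0,0]]'
python3 -m crank '[[0,0,0,0,0,0,0],[0,0,0,0,0,0,0],[0,0,0,0,0,0,0],[0,0,0,0,0,0,0],[0,0,0,0,0,0,0],[0,0,0,0,0,0,0],[0,0,0,0,0,0,0],[0,0,0,0,0,0,0]]'
cat > tilt.py <<'E'
from h import *
import sys
s=monitor.observe(); p=np.array(s['tcp_pos']); t=np.linspace(0,2*np.pi,180)
print(p)
vis=[]
for n in('wrist','scene','top'):
    im,i=shot(n); hsv=cv2.cvtColor(np.ascontiguousarray(im),cv2.COLOR_RGB2HSV)
    m=((hsv[...,0]<16)&(hsv[...,1]>120)&(hsv[...,2]>40)).astype(np.uint8)
    pr=np.array([proj(i,[p[0]+32*np.cos(a),p[1]+32*np.sin(a),p[2]-30+h]) for h in(0,10) for a in t],np.float32)
    x,y,w,h=cv2.boundingRect(pr.astype(np.int32)); k=np.zeros_like(m); k[max(y-12,0):y+h+12,max(x-12,0):x+w+12]=1; m&=k
    c=max(cv2.findContours(m,cv2.RETR_EXTERNAL,cv2.CHAIN_APPROX_NONE)[0],key=cv2.contourArea)
    print(n,'pred',cv2.minAreaRect(pr),'\n   seen',cv2.minAreaRect(c), (x,y,w,h),cv2.boundingRect(c))
    o=im.copy()
    for q in pr: cv2.circle(o,(int(q[0]),int(q[1])),0,(0,255,0),-1)
    cx,cy=x+w//2,y+h//2; r=55
    vis.append(cv2.resize(o[max(cy-r,0):cy+r,max(cx-r,0):cx+r],(260,260)))
cv2.imwrite('pics/'+sys.argv[1],np.hstack(vis)[...,::-1])
print(totool([566.7,-122,p[2]]),s['time'])
E
python3 tilt.py t1.png
```

```text
time: 4.25
tcp_pos: [565.0, -125.5, 159.5]
tool_rot: [0.686, 0.155, 0.693, -0.158]
force: [0.5, 1.6, -1.8]
finger_gap: 16.1
time: 4.92
tcp_pos: [565.1, -124.8, 159.7]
tool_rot: [0.686, 0.155, 0.693, -0.158]
force: [0.3, 0.3, -0.9]
finger_gap: 16.0
[ 565.13094349 -124.84942766  159.71144422]
wrist pred ((321.4881286621094, 234.84127807617188), (112.26426696777344, 113.84822082519531), 64.01133728027344) 
   seen ((322.3554992675781, 224.26834106445312), (112.06976318359375, 74.35980987548828), 1.7357046604156494) (264, 178, 116, 112) (266, 187, 113, 77)
scene pred ((230.50218200683594, 208.9745635986328), (22.60972785949707, 33.30845642089844), 83.82908630371094) 
   seen ((228.5, 210.0), (31.0, 22.0), -0.0) (213, 197, 35, 24) (213, 199, 32, 23)Traceback (most recent call last):
  File "tilt.py", line 11, in <module>
    c=max(cv2.findContours(m,cv2.RETR_EXTERNAL,cv2.CHAIN_APPROX_NONE)[0],key=cv2.contourArea)
ValueError: max() iterable argument is empty
```

```bash
sed -i "s/for n in('wrist','scene','top')/for n in('wrist','scene')/; s/(260,260)/(390,390)/" tilt.py; python3 tilt.py t1.png
```

```text
[ 565.03824587 -125.2917055   159.69237626]
wrist pred ((321.4812316894531, 234.8408203125), (112.27635192871094, 113.86038208007812), 64.01083374023438) 
   seen ((322.63818359375, 223.7205047607422), (111.82511901855469, 72.32183837890625), 3.4682295322418213) (264, 178, 116, 112) (266, 188, 112, 76)
scene pred ((230.27432250976562, 208.9681854248047), (22.607210159301758, 33.3098030090332), 83.84295654296875) 
   seen ((229.00003051757812, 210.50001525878906), (26.16295051574707, 27.577163696289062), 45.0) (213, 197, 34, 24) (213, 196, 32, 27)
[-0.00923413  0.38443601  0.00482724] 5.0667
```

View pics/t1.png

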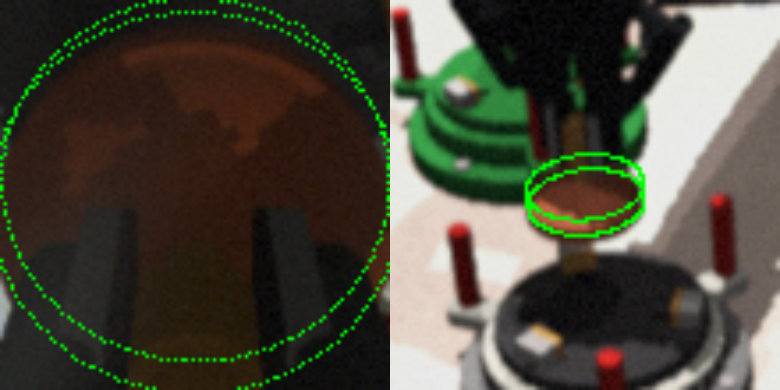

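The lid is level. It sits about 4 mm along tool +z from the grip centre, seen in both the wrist view (rim 9 px low) and the scene view. I'll correct for that and lower it towards the plate.

```bash
python3 -m crank '[[0,1,0.2,-0.2,0,0,0],[0,2.5,0.4,-0.4,0,0,0],[0,4,0.4,-0.4,0,0,0],[0,5.2,0.4,-0.4,0,0,0],[0,6.2,0.4,-0.4,0,0,0],[0,6.8,0.4,-0.4,0,0,0],[0,7.1,0.4,-0.4,0,0,0],[0,7.1,0.4,-0.4,0,0,0]]'
python3 -m crank '[[0,0.1,0,0,0,0,0],[0,0.1,0,0,0,0,0],[0,0.2,0,0,0,0,0],[0,0.2,0,0,0,0,0],[0,0.3,0,0,0,0,0],[0,0.3,0,0,0,0,0],[0,0.3,0,0,0,0,0],[0,0.3,0,0,0,0,0]]'
```

```text
time: 5.83
tcp_pos: [562.0, -120.2, 87.9]
tool_rot: [0.685, 0.155, 0.694, -0.158]
force: [0.3, 0.2, -2.0]
finger_gap: 16.1
time: 6.5
tcp_pos: [562.3, -120.4, 85.5]
tool_rot: [0.686, 0.155, 0.693, -0.158]
force: [-2.1, -0.1, 1.2]
finger_gap: 15.8
```

```bash
python3 -m crank '[[0.25,0,0,0,0,0,0],[0.3,0,0,0,0,0,0],[0.4,0,0,0,0,0,0],[0.6,0,0,0,0,0,0],[0.6,0,0,0,0,0,0],[0.6,0,0,0,0,0,0],[0.6,0,0,0,0,0,0],[0.6,0,0,0,0,0,0]]'
python3 -m crank '[[0.6,0,0,0,0,0,0],[0.6,-1,0,0,0,0,0],[0.6,-3,0,0,0,0,0],[0.6,-6,0,0,0,0,0],[0.6,-9,0,0,0,0,0],[0.6,-12,0,0,0,0,0],[0.6,-12,0,0,0,0,0],[0.6,-12,0,0,0,0,0]]'
python3 - <<'E'
from h import *
P=[566.7,-122,55]
out=[]
for n in('wrist','scene'):
    im,i=shot(n); o=im.copy()
    for r,z in((32,65),(62,55)):
        for a in np.linspace(0,6.28,150):
            q=proj(i,[P[0]+r*np.cos(a),P[1]+r*np.sin(a),z]); cv2.circle(o,(int(q[0]),int(q[1])),0,(0,255,0),-1)
    for a in(5,125,245): 
        q=proj(i,[P[0]+88*np.cos(np.radians(a)),P[1]+88*np.sin(np.radians(a)),95]); cv2.circle(o,(int(q[0]),int(q[1])),1,(255,255,0),-1)
    u,v=proj(i,P).astype(int); r=150 if n=='wrist' else 65; a,b=max(v-r,0),max(u-r,0)
    out.append(cv2.resize(o[a:v+r,b:u+r],(390,390))); print(n,u,v,(a,min(v+r,400),b,u+r))
cv2.imwrite('pics/p1.png',np.hstack(out)[...,::-1])
p=np.array(P)+[88*np.cos(np.radians(5)),88*np.sin(np.radians(5)),0]; print(p); p[2]=150; print(totool(p),monitor.observe()['time'])
E
```

```text
time: 7.17
tcp_pos: [562.3, -120.3, 85.5]
tool_rot: [0.686, 0.155, 0.693, -0.158]
force: [-0.1, -0.3, 0.5]
finger_gap: 51.2
time: 7.83
tcp_pos: [565.3, -120.7, 209.2]
tool_rot: [0.688, 0.155, 0.691, -0.159]
force: [0.2, -1.0, -0.4]
finger_gap: 51.4
wrist 322 185 (np.int64(35), np.int64(335), np.int64(172), np.int64(472))
scene 235 241 (np.int64(176), np.int64(306), np.int64(170), np.int64(300))
[ 654.36513343 -114.33029464   55.        ]
[5.38234214 4.48431807 8.03787486] 7.9333
```

View pics/p1.png

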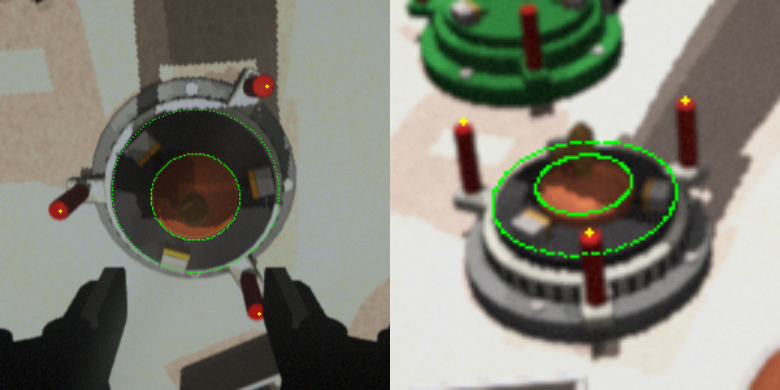

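The lid stands centred between the open jaws: its rim lies on the predicted circle and all three red pins lie on their predicted points. I take the pin at 5° and turn the tool so that its jaws open tangentially.

```bash
python3 -m crank '[[0.5,1,1,2,-6,0,0],[0.5,2,2.5,4.5,-13,0,0],[0.5,4,4.5,8,-20,0,0],[0.5,5.4,4.5,8,-26,0,0],[0.5,5.4,4.5,8,-31,0,0],[0.5,5.4,4.5,8,-31,0,0],[0.5,5.4,4.5,8,-31,0,0],[0.5,5.4,4.5,8,-31,0,0]]'
python3 - <<'E'
from h import *
im,i=shot('wrist'); hsv=cv2.cvtColor(np.ascontiguousarray(im),cv2.COLOR_RGB2HSV)
m=(((hsv[...,0]<6)|(hsv[...,0]>173))&(hsv[...,1]>160)&(hsv[...,2]>70)).astype(np.uint8)
n,l,st,c=cv2.connectedComponentsWithStats(m)
for k in range(1,n):
    if st[k][4]>15: print(st[k],c[k],onz(i,*c[k],95),proj(i,[654.4,-114.3,95]))
cv2.imwrite('pics/w2.png',im[...,::-1])
s=monitor.observe(); T=rot(s['tool_rot']); print(T.round(3),s['tcp_pos'],totool([654.4,-114.3,62]),s['joints'])
E
```

```text
time: 8.6
tcp_pos: [653.8, -114.0, 149.6]
tool_rot: [0.702, -0.033, 0.711, 0.032]
force: [1.2, 0.7, 0.2]
finger_gap: 42.7
[173   0  19   6  86] [182.19767442   2.08139535] [ 534.43208209 -202.8947856    95.        ] [321.53244883 219.67727441]
[[-0.012 -0.092  0.996]
 [-0.002  0.996  0.092]
 [-1.    -0.    -0.012]] [ 653.97893829 -114.17109032  150.24883801] [ 8.82370128 -0.01254875  0.15050414] [-0.3233448   0.34028952  1.66243189 -0.00597375  1.15006764 -1.98386035]
```

View pics/w2.png

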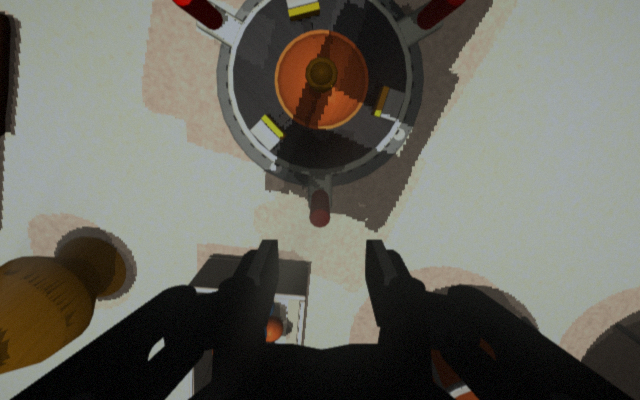

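The pin top shows at (320,220) and the prediction was (321.5,220), midway between the fingers. I descend and grip it.

```bash
python3 -m crank '[[0.5,2,0,0.1,0,0,0],[0.5,4.5,0,0.1,0,0,0],[0.5,6.5,0,0.1,0,0,0],[0.5,8,0,0.1,0,0,0],[0.5,8.7,0,0.1,0,0,0],[0.5,8.7,0,0.1,0,0,0],[0.5,8.7,0,0.1,0,0,0],[0.5,8.7,0,0.1,0,0,0]]'
python3 -m crank '[[0,0,0,0,0,0,0],[0,0,0,0,0,0,0],[0,0,0,0,0,0,0],[0,0,0,0,0,0,0],[0,0,0,0,0,0,0],[0,0,0,0,0,0,0],[0,0,0,0,0,0,0],[0,0,0,0,0,0,0]]'
python3 -c "
from h import *
s=monitor.observe();print(s['force'],s['ft_torque'],totool([654.4,-114.3,62]))"
```

```text
time: 9.32
tcp_pos: [655.1, -114.6, 65.1]
tool_rot: [0.703, -0.033, 0.71, 0.032]
force: [0.1, 1.2, 1.3]
finger_gap: 42.9
time: 9.98
tcp_pos: [656.2, -115.0, 67.0]
tool_rot: [0.704, -0.034, 0.709, 0.031]
force: [-0.8, 0.9, 6.5]
finger_gap: 12.0
[-0.81814894  0.90390482  6.48273769] [-0.0167215   0.14209427 -0.00168923] [ 0.50502551  0.09093588 -0.17172048]
```

```bash
python3 -m crank '[[0,0,-0.46,-0.01,3,0,0],[0,0,-1.22,-0.09,8,0,0],[0,0,-2.13,-0.26,14,0,0],[0,0,-3.01,-0.53,20,0,0],[0,0,-3.86,-0.89,26,0,0],[0,0,-4.66,-1.34,32,0,0],[0,0,-5.42,-1.87,38,0,0],[0,0,-5.89,-2.26,42,0,0]]'
cat > arc.py <<'E'
from h import *
s=monitor.observe(); T=rot(s['tool_rot']); p=np.array(s['tcp_pos']); d=p[:2]-[566.7,-122]
a=np.degrees(np.arctan2(d[1],d[0])); yaw=np.degrees(np.arctan2(T[1,2],T[0,2]))
f=np.array(s['force']); print('pos ang',a,'r',np.hypot(*d),'z',p[2],'tool z yaw',yaw,'sleeve~',np.radians(5-a),'F tool',T.T@f,'gap',s['finger_gap'],'t',s['time'])
E
python3 arc.py
```

```text
time: 10.65
tcp_pos: [639.7, -176.5, 67.1]
tool_rot: [0.67, 0.222, 0.672, -0.226]
force: [3.5, -0.7, -2.1]
finger_gap: 12.0
pos ang -36.72717738246839 r 91.09317306826155 z 67.10949973893943 tool z yaw -36.97133819653813 sleeve~ 0.7282766328877827 F tool [2.05023701 1.5663526  3.21624711] gap 11.95050197723746 t 10.65
```

```bash
python3 -m crank '[[0,0,-0.47,-0.03,3,0,0],[0,0,-1.25,-0.13,8,0,0],[0,0,-2.18,-0.33,14,0,0],[0,0,-3.08,-0.62,20,0,0],[0,0,-3.95,-1,26,0,0],[0,0,-4.77,-1.5,32,0,0],[0,0,-5.42,-1.9,37,0,0],[0,0,-5.79,-2.2,40,0,0]]'; python3 arc.py
```

```text
time: 11.32
tcp_pos: [590.0, -211.2, 67.2]
tool_rot: [0.556, 0.44, 0.549, -0.442]
force: [15.7, -3.4, -10.7]
finger_gap: 12.1
pos ang -75.33721841060995 r 92.18619548648044 z 67.18302528532286 tool z yaw -77.19779504760933 sleeve~ 1.4021489731589494 F tool [10.8201693  14.49140902  6.66180342] gap 12.111286510933517 t 11.3167
```

```bash
python3 -m crank '[[0,0,-0.16,-0.02,1,0,0],[0,0,-0.32,-0.04,2,0,0],[0,0,-0.48,-0.07,3,0,0],[0,0,-0.63,-0.1,4,0,0],[0,0,-0.79,-0.12,5,0,0],[0,0,-0.95,-0.15,6,0,0],[0,0,-0.95,-0.15,6,0,0],[0,0,-0.95,-0.15,6,0,0]]'; python3 arc.py
```

```text
time: 11.98
tcp_pos: [586.8, -212.9, 67.3]
tool_rot: [0.538, 0.472, 0.519, -0.468]
force: [21.3, -2.9, -13.0]
finger_gap: 11.9
pos ang -77.55455956449579 r 93.06096151296795 z 67.30211774277252 tool z yaw -83.32292803383146 sleeve~ 1.4408488769342276 F tool [13.58963643 20.49672637  5.19061445] gap 11.93521249105818 t 11.9833
```

```bash
cat > chk.py <<'E'
from h import *
P=np.array([566.7,-122]); T=np.arange(0,360,120)
for n in('top','scene'):
    im,i=shot(n); hsv=cv2.cvtColor(np.ascontiguousarray(im),cv2.COLOR_RGB2HSV); cv2.imwrite('pics/chk_%s.png'%n,im[...,::-1])
    m=(((hsv[...,0]<8)|(hsv[...,0]>172))&(hsv[...,1]>150)&(hsv[...,2]>60)).astype(np.uint8)
    k,l,st,c=cv2.connectedComponentsWithStats(m)
    for j in range(1,k):
        if st[j][4]<8: continue
        q=c[j] if n=='top' else [st[j][0]+st[j][2]/2,st[j][1]+3]
        w=onz(i,*q,90 if n=='top' else 95)[:2]-P
        if 60<np.hypot(*w)<115: print(n,q,st[j],'ang',np.degrees(np.arctan2(w[1],w[0])),'r',np.hypot(*w))
    m=((hsv[...,0]<16)&(hsv[...,1]>110)&(hsv[...,2]>40)).astype(np.uint8)
    u,v=proj(i,[*P,65]).astype(int); z=np.zeros_like(m); z[v-18:v+18,u-22:u+22]=m[v-18:v+18,u-22:u+22]
    cc=cv2.findContours(z,cv2.RETR_EXTERNAL,cv2.CHAIN_APPROX_NONE)[0]
    if cc:
        x,y,w,h=cv2.boundingRect(max(cc,key=cv2.contourArea)); print(n,'lid bbox',x,y,w,h,'pred centre z=60',proj(i,[*P,60]))
print(monitor.observe()['time'])
E
python3 chk.py
```

```text
top [374.51724138 151.89655172] [372 149   6   7  29] ang 43.43501866320509 r 88.34080218097802
top [391.8        222.33333333] [389 220   6   6  30] ang 163.33919836755905 r 87.74394778674659
top lid bbox 387 171 30 30 pred centre z=60 [401.21819224 185.22214503]
scene [np.float64(247.0), np.int32(205)] [244 202   6  22  78] ang 159.16954352735945 r 75.29426184160697
scene [np.float64(264.5), np.int32(246)] [261 243   7  24 113] ang 39.742648857070094 r 92.90684986862806
scene [np.float64(241.5), np.int32(249)] [239 246   5   4   8] ang 12.120424866062427 r 77.78946056724601
scene lid bbox 218 226 33 26 pred centre z=60 [234.87715721 239.17984381]
12.0833
```

```bash
python3 -m crank '[[0,0,-0.5,0,0,0,0],[0,0,-0.7,0,0,0,0],[0,0,-0.9,0,0,0,0],[0,0,-1.1,0,0,0,0],[0,0,-1.3,0,0,0,0],[0,0,-1.5,0,0,0,0],[0,0,-1.7,0,0,0,0],[0,0,-1.8,0,0,0,0]]'; python3 arc.py; python3 chk.py | grep top
```

```text
time: 12.75
tcp_pos: [580.3, -214.3, 67.5]
tool_rot: [0.545, 0.481, 0.508, -0.463]
force: [43.1, 2.9, -24.4]
finger_gap: 12.1
pos ang -81.61540741437415 r 93.2643140796963 z 67.45574855706343 tool z yaw -83.82341718330848 sleeve~ 1.5117240423371374 F tool [26.72858362 41.72849687  1.26007554] gap 12.123131286035724 t 12.75
top [376.92857143 149.82142857] [374 147   6   6  28] ang 39.01658560873697 r 88.44695126174403
top [388.91428571 221.45714286] [386 219   7   6  35] ang 159.33280527860163 r 88.01751794786702
top lid bbox 386 171 31 30 pred centre z=60 [401.21819224 185.22214503]
```

```bash
python3 -m crank '[[0,0,-1,0,0,0,0],[0,0,-1.3,0,0,0,0],[0,0,-1.6,0,0,0,0],[0,0,-1.8,0,0,0,0],[0,0,-2,0,0,0,0],[0,0,-2.1,0,0,0,0],[0,0,-2.1,0,0,0,0],[0,0,-2.1,0,0,0,0]]'; python3 arc.py; python3 chk.py | grep top
```

```text
time: 13.52
tcp_pos: [579.1, -214.7, 67.6]
tool_rot: [0.556, 0.496, 0.489, -0.454]
force: [73.8, 8.2, -41.3]
finger_gap: 12.4
pos ang -82.39547656834333 r 93.52434567154157 z 67.61425623082827 tool z yaw -84.61501941960562 sleeve~ 1.525338817467146 F tool [48.85940388 69.44859126 -2.41909158] gap 12.429948944530157 t 13.5167
top [377.60714286 149.5       ] [375 147   6   6  28] ang 38.002875908825345 r 88.12303843726416
top [388.         221.26470588] [385 219   7   6  34] ang 158.11262195707693 r 88.35714774150911
top lid bbox 387 171 30 30 pred centre z=60 [401.21819224 185.22214503]
```

A further 28 N turned the sleeve by only about 1°, to about 1.52 rad. The jaws are gripping firmly. I unload, open and lift clear.

```bash
python3 -m crank '[[0,0,0,0,0,0,0],[0,0,0,0,0,0,0],[0,0,0,0,0,0,0],[0,0,0,0,0,0,0],[0.5,0,0,0,0,0,0],[0.5,0,0,0,0,0,0],[0.5,0,0,0,0,0,0],[0.5,0,0,0,0,0,0]]'; python3 arc.py
python3 - <<'E'
from h import *
s=monitor.observe(); print(rot(s['tool_rot']).round(3), (rot(s['tool_rot']).T@[0,0,140]/10).round(2))
E
```

```text
time: 14.28
tcp_pos: [581.0, -213.8, 67.6]
tool_rot: [0.556, 0.497, 0.488, -0.453]
force: [7.4, 2.5, -1.9]
finger_gap: 42.9
pos ang -81.13797626348708 r 92.87223956930477 z 67.62791782711469 tool z yaw -84.64644883742642 sleeve~ 1.5033912968025722 F tool [ 2.72219053  7.37389262 -1.88778148] gap 42.910598895913154 t 14.2833
[[ 0.113  0.989  0.093]
 [-0.019  0.096 -0.995]
 [-0.993  0.111  0.029]] [-13.91   1.55   0.41]
```

```bash
python3 -m crank '[[0.5,-2,0.2,0.1,0,0,0],[0.5,-4,0.4,0.1,0,0,0],[0.5,-7,0.8,0.2,0,0,0],[0.5,-10,1.1,0.3,0,0,0],[0.5,-13.9,1.55,0.4,0,0,0],[0.5,-13.9,1.55,0.4,0,0,0],[0.5,-13.9,1.55,0.4,0,0,0],[0.5,-13.9,1.55,0.4,0,0,0]]'; python3 arc.py; python3 chk.py | grep top
python3 - <<'E'
from h import *
im,i=shot('wrist'); u,v=proj(i,[566.7,-122,55]); print(u,v)
cv2.imwrite('pics/w3.png',cv2.resize(im[0:260,160:480],(800,650))[:600,:,::-1])
s=monitor.observe(); up=rot(s['tool_rot']).T@[0,0,1]; print(up)
E
```

```text
time: 14.95
tcp_pos: [580.7, -213.4, 207.2]
tool_rot: [0.556, 0.497, 0.488, -0.453]
force: [0.7, 0.6, -0.5]
finger_gap: 43.1
pos ang -81.32628441926379 r 92.50517587582463 z 207.1562496131652 tool z yaw -84.65060289964323 sleeve~ 1.506677894129234 F tool [ 0.55475088  0.71654652 -0.50228687] gap 43.05839605326384 t 14.95
top [371.11111111 155.48148148] [369 153   6   6  27] ang 50.32490454472713 r 88.17280730860986
top [443.5        168.27272727] [441 166   6   5  22] ang -69.32419539103645 r 88.79336161600456
top [396.78571429 223.5       ] [394 221   6   6  28] ang 170.16879341988567 r 87.57685838671058
top lid bbox 387 171 30 30 pred centre z=60 [401.21819224 185.22214503]
297.6176139578088 75.43138691467273
[-0.99384327  0.10749474  0.0268411 ]
```

View pics/w3.png

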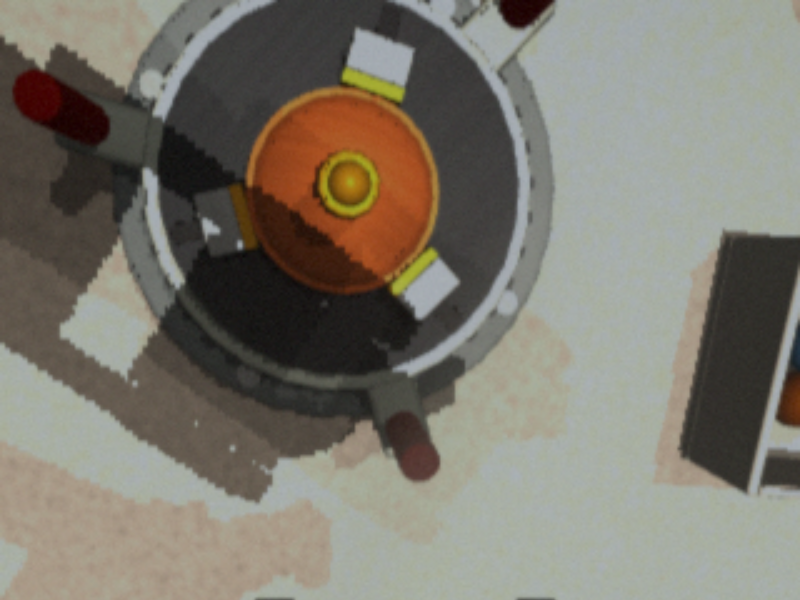

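The sleeve sprang back about 12° on release. The jaw and pin angles in my first picture also show that it started at about 0.23 rad: the pins lay 13.4° short of 60° from a jaw. So the peak was at the 1.75 stop and it now stands near 1.53, with the lid centred at crop pixel (345,190) and all three jaws at its rim. I'll test the grip with a gentle push on the pin, followed by a slow release.

```bash
cat > goal.py <<'E'
from h import *
import sys
a=np.radians(float(sys.argv[1])); z=float(sys.argv[2]); s=monitor.observe(); T=rot(s['tool_rot'])
r=np.array([np.cos(a),np.sin(a),0]); t=np.array([-r[1],r[0],0]); G=np.c_[[0,0,-1],t,r]
p=np.array([566.7,-122,0])+88*r; p[2]=z
print('shift',totool(p).round(2),'rotvec',np.degrees(R.from_matrix(T.T@G).as_rotvec()).round(1),s['joints'][5],s['time'])
E
python3 goal.py -69.5 150
```

```text
shift [ 5.65  1.23 -0.84] rotvec [-15.    2.3  -5.9] -0.6470804820050804 15.1
```

```bash
python3 -m crank '[[0.5,0.5,1.2,-0.8,-5,0.8,-2],[0.5,1.5,1.2,-0.8,-10,1.5,-4],[0.5,3,1.2,-0.8,-15,2.3,-5.9],[0.5,4.5,1.2,-0.8,-15,2.3,-5.9],[0.5,5.6,1.2,-0.8,-15,2.3,-5.9],[0.5,5.6,1.2,-0.8,-15,2.3,-5.9],[0.5,5.6,1.2,-0.8,-15,2.3,-5.9],[0.5,5.6,1.2,-0.8,-15,2.3,-5.9]]'; python3 goal.py -69.5 66; python3 chk.py | grep 'top.*ang'
```

```text
time: 15.77
tcp_pos: [597.2, -205.0, 150.8]
tool_rot: [0.581, 0.403, 0.58, -0.403]
force: [0.2, -0.7, 0.2]
finger_gap: 42.6
shift [ 8.48  0.05 -0.05] rotvec [-0.1  0.1 -0. ] -0.8476575422021876 15.7667
top [371.11111111 155.48148148] [369 153   6   6  27] ang 50.32490454472713 r 88.17280730860986
top [396.78571429 223.5       ] [394 221   6   6  28] ang 170.16879341988567 r 87.57685838671058
```

```bash
python3 -m crank '[[0.5,2,0,0,0,0,0],[0.5,4.5,0,0,0,0,0],[0.5,6.5,0,0,0,0,0],[0.5,8,0,0,0,0,0],[0.5,8.5,0,0,0,0,0],[0.5,8.5,0,0,0,0,0],[0.5,8.5,0,0,0,0,0],[0.5,8.5,0,0,0,0,0]]'
python3 -m crank '[[0.5,0,-0.3,0,0,0,0],[0.5,0,-0.6,0,0,0,0],[0.5,0,-0.9,0,0,0,0],[0.5,0,-1.1,0,0,0,0],[0.5,0,-1.3,0,0,0,0],[0.5,0,-1.4,0,0,0,0],[0.5,0,-1.5,0,0,0,0],[0.5,0,-1.5,0,0,0,0]]'; python3 arc.py
python3 -m crank '[[0.5,0,-0.1,0,0,0,0],[0.5,0,-0.1,0,0,0,0],[0.5,0,-0.2,0,0,0,0],[0.5,0,-0.2,0,0,0,0],[0.5,0,-0.3,0,0,0,0],[0.5,0,-0.3,0,0,0,0],[0.5,0,-0.3,0,0,0,0],[0.5,0,-0.3,0,0,0,0]]'; python3 arc.py;python3 chk.py | grep 'top.*ang'
```

```text
time: 16.53
tcp_pos: [599.0, -206.0, 68.9]
tool_rot: [0.583, 0.404, 0.578, -0.403]
force: [-0.2, -0.0, -0.4]
finger_gap: 42.6
time: 17.2
tcp_pos: [584.7, -211.3, 68.7]
tool_rot: [0.583, 0.404, 0.579, -0.403]
force: [1.1, -0.1, 0.4]
finger_gap: 42.9
pos ang -78.58479941368807 r 91.11374968937213 z 68.66071987286156 tool z yaw -69.57894396078511 sleeve~ 1.4588299543878829 F tool [-0.43714981  0.96444392  0.45328923] gap 42.89857250098824 t 17.2
time: 17.87
tcp_pos: [583.1, -211.9, 68.7]
tool_rot: [0.584, 0.404, 0.578, -0.403]
force: [5.1, 1.0, -2.2]
finger_gap: 43.0
pos ang -79.67722373400505 r 91.41127573354566 z 68.65665503988339 tool z yaw -69.59553148575928 sleeve~ 1.4778963556062752 F tool [2.28132736 5.16010637 0.80413417] gap 42.98920881073987 t 17.8667
top [371.15384615 155.38461538] [369 153   6   6  26] ang 50.18284372022768 r 88.23879741769233
top [396.78571429 223.5       ] [394 221   6   6  28] ang 170.16879341988567 r 87.57685838671058
```

```bash
python3 -m crank '[[0.5,0,-0.25,0,0,0,0],[0.5,0,-0.3,0,0,0,0],[0.5,0,-0.35,0,0,0,0],[0.5,0,-0.4,0,0,0,0],[0.5,0,-0.45,0,0,0,0],[0.5,0,-0.5,0,0,0,0],[0.5,0,-0.5,0,0,0,0],[0.5,0,-0.5,0,0,0,0]]'; python3 arc.py;python3 chk.py | grep 'top.*ang'
```

```text
time: 18.63
tcp_pos: [580.8, -212.9, 68.6]
tool_rot: [0.585, 0.406, 0.576, -0.401]
force: [9.6, 2.9, -6.0]
finger_gap: 42.7
pos ang -81.1567958841183 r 92.02231219182924 z 68.58080983210074 tool z yaw -69.64911102571821 sleeve~ 1.5037197611465631 F tool [6.09765027 9.88429922 0.59094229] gap 42.70317407611644 t 18.6333
top [371.88888889 154.51851852] [369 152   6   6  27] ang 48.600570753810445 r 88.30484574384757
top [395.68965517 223.44827586] [393 221   6   6  29] ang 168.71980839316703 r 87.92171475548648
```

At 5 N the pin stood still, which is above the 3.4 N of friction alone. At 10 N it gave only 1.5°, so the jaws are loaded. Now I back off slowly.

```bash
python3 -m crank '[[0.5,0,-0.2,0,0,0,0],[0.5,0,-0.1,0,0,0,0],[0.5,0,0,0,0,0,0],[0.5,0,0.1,0,0,0,0],[0.5,0,0.2,0,0,0,0],[0.5,0,0.3,0,0,0,0],[0.5,0,0.4,0,0,0,0],[0.5,0,0.5,0,0,0,0]]'
python3 -m crank '[[0.5,0,0.1,0,0,0,0],[0.5,0,0.3,0,0,0,0],[0.5,0,0.5,0,0,0,0],[0.5,0,0.7,0,0,0,0],[0.5,0,0.9,0,0,0,0],[0.5,0,1,0,0,0,0],[0.5,0,1,0,0,0,0],[0.5,0,1,0,0,0,0]]'; python3 arc.py;python3 chk.py | grep 'top.*ang'; python3 goal.py -69.7 200
```

```text
time: 19.4
tcp_pos: [585.3, -211.4, 68.7]
tool_rot: [0.585, 0.406, 0.576, -0.402]
force: [0.3, 0.3, -0.3]
finger_gap: 42.8
time: 20.07
tcp_pos: [594.7, -207.8, 68.8]
tool_rot: [0.585, 0.406, 0.576, -0.402]
force: [-0.2, -0.3, 0.3]
finger_gap: 42.6
pos ang -71.95122464231574 r 90.2469962838238 z 68.81154572572358 tool z yaw -69.6414833134955 sleeve~ 1.3430522334502055 F tool [-0.30388831 -0.25468635  0.25732648] gap 42.55900118097599 t 20.0667
top [371.15384615 155.38461538] [369 153   6   6  26] ang 50.18284372022768 r 88.23879741769233
top [396.78571429 223.5       ] [394 221   6   6  28] ang 170.16879341988567 r 87.57685838671058
shift [-13.12   0.53  -0.12] rotvec [ 0.   0.4 -0.7] -0.8572657376963688 20.1667
```

The pin settled back at exactly the same angle, which is where the jaw springs balance the sleeve's friction. I lift clear and take a last look.

```bash
python3 -m crank '[[0.5,-2,0.3,0,0,0,0],[0.5,-4.5,0.4,0,0,0,0],[0.5,-8,0.4,0,0,0,0],[0.5,-11,0.4,0,0,0,0],[0.5,-14,0.4,0,0,0,0],[0.5,-16,0.4,0,0,0,0],[0.5,-16,0.4,0,0,0,0],[0.5,-16,0.4,0,0,0,0]]'; python3 arc.py; python3 chk.py
python3 - <<'E'
from h import *
P=np.array([566.7,-122])
im,i=shot('wrist'); hsv=cv2.cvtColor(np.ascontiguousarray(im),cv2.COLOR_RGB2HSV)
u,v=proj(i,[*P,60]).astype(int); print(u,v)
m=((hsv[...,0]>22)&(hsv[...,0]<35)&(hsv[...,1]>120)&(hsv[...,2]>60)).astype(np.uint8)
n,l,st,c=cv2.connectedComponentsWithStats(m)
for k in range(1,n):
    w=onz(i,*c[k],69)[:2]-P
    if st[k][4]>12 and np.hypot(*w)<60: print('brass',st[k],'ang',np.degrees(np.arctan2(w[1],w[0])),'r',np.hypot(*w))
m=((hsv[...,0]<15)&(hsv[...,1]>120)&(hsv[...,2]>40)).astype(np.uint8); z=np.zeros_like(m); cv2.circle(z,(int(u),int(v)),60,1,-1); m&=z
c=max(cv2.findContours(m,cv2.RETR_EXTERNAL,cv2.CHAIN_APPROX_NONE)[0],key=cv2.contourArea); (x,y),r=cv2.minEnclosingCircle(c); w=onz(i,x,y,8)*0+onz(i,x,y,63); print('lid',x,y,r,w)
a=max(v-90,0); o=cv2.resize(im[a:a+200,max(u-130,0):u+130],None,fx=3,fy=3,interpolation=cv2.INTER_CUBIC)[:600,:800]
cv2.imwrite('pics/w4.png',o[...,::-1])
E
```

```text
time: 20.83
tcp_pos: [596.6, -206.4, 230.6]
tool_rot: [0.586, 0.406, 0.575, -0.402]
force: [0.4, 0.3, -1.0]
finger_gap: 42.3
pos ang -70.46777851265027 r 89.57618023750383 z 230.57218918567506 tool z yaw -69.65378010479712 sleeve~ 1.3171612142115763 F tool [ 0.9942691   0.41793793 -0.1366354 ] gap 42.32934316536577 t 20.8333
top [371.15384615 155.38461538] [369 153   6   6  26] ang 50.18284372022768 r 88.23879741769233
top [443.5 168.5] [441 166   6   6  24] ang -69.61572071795746 r 88.6136471502419
top [396.78571429 223.5       ] [394 221   6   6  28] ang 170.16879341988567 r 87.57685838671058
top lid bbox 387 171 30 30 pred centre z=60 [401.21819224 185.22214503]
scene [np.float64(241.5), np.int32(204)] [239 201   5   6  20] ang 168.63023388260277 r 76.81130908834592
scene [np.float64(190.0), np.int32(241)] [188 238   4   4  13] ang -62.59610155563426 r 91.65169204111059
scene [np.float64(268.0), np.int32(244)] [265 241   6   6  27] ang 45.05292024991342 r 93.53249025924953
scene [np.float64(270.0), np.int32(250)] [268 247   4  13  28] ang 39.39587015157984 r 109.10556702340315
scene lid bbox 218 223 33 29 pred centre z=60 [234.87715721 239.17984381]
20.9333
322 85
brass [331  44  21  18 125] ang 79.20440087034318 r 31.215043036715887
brass [282  73   5  25 108] ang -159.3370697367173 r 34.708387049270925
brass [324  74   8  12  39] ang 62.929754002353086 r 6.852772725315519
lid 321.05194091796875 85.70779418945312 37.379127502441406 [ 565.70588367 -122.89892235   63.        ]
```

View pics/w4.png

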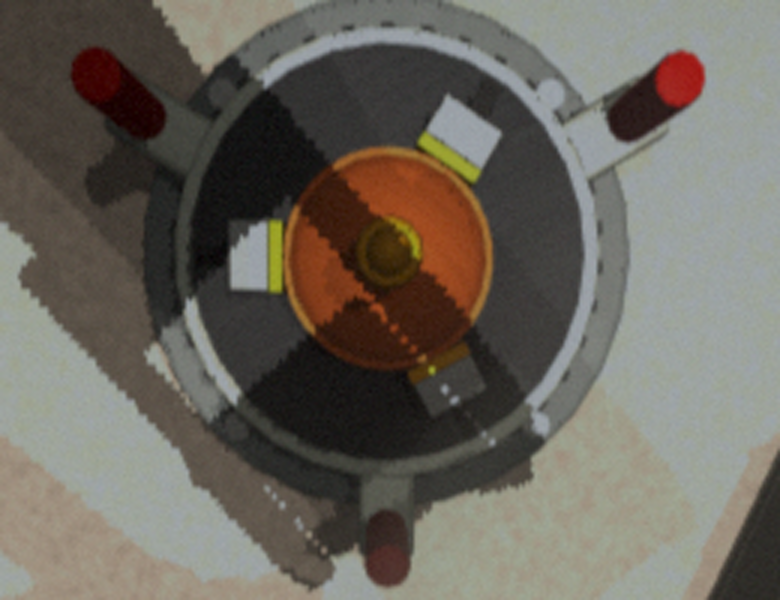

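The lid sits upright in the middle of the plate, at crop pixel (390,258), with the three brass faces at its rim at (276,257), (450,157) and (440,365). The arm is clear and the pins no longer move, so I hand the job in.

```bash
python3 -c "
from cell import manip,monitor
print(manip.finish_job(), monitor.observe()['time'])"
```

```text
the job is handed in; nothing more can be done
the job is handed in; nothing more can be done
```

I set the copper lid on the dark chuck's face plate, let it go, closed the jaws on it by one red pin, and handed the job in at about 21 s of the 51 s. The hand-in gives no verdict, so whether it passed isn't known.

- **Lid position:** in the last wrist picture the lid is upright, about 1.3 mm from my estimate of the chuck's axis, with all three jaw faces at its rim. I did not check the steel and blue lids in a final picture, but nothing was moved near them.
- **Sleeve angle:** it ended at about 1.53 to 1.57 rad by the angle between pins and jaws. Counting only the turn I made gives about 1.30 rad. The two differ because the sleeve seems to have started at about 0.23 to 0.26 rad rather than at zero.
- **Overtightening:** I pushed with up to about 70 N at the pin and probably reached the sleeve's 1.75 rad stop. It sprang back about 12° when I let go.
- **Grip check:** in a second, gentle push the pin stood still at 5 N (friction alone would give way at 3.4 N). It gave only 1.5° at 10 N and settled back at the same angle, so the jaws appear to be loaded.
- **Not measured:** I could not measure the force of each jaw directly. In the last picture a thin dark line shows between one jaw and the lid; I took it for parallax.

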